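Unlock the tab cap of an ice-maker water filter

TASK

Take the cap off the ice maker's filter housing: pinch its two upright side tabs together, keep them pinched while you turn the cap counter-clockwise (seen from above) until you feel it reach its stop, then lift it straight out and set it down gently, upright, in the empty half of the parts tray. Do not force the cap against the housing: turning hard past the stop, or pulling while it is still locked, breaks its lugs. Leave the other things where they are.

Things in the scene. Friction and masses are not known exactly. Their poses are not given: they have to be found in the camera images.
- housing: White plastic cup-shaped filter housing, 94 mm across, on a fixed 150 x 120 x 10 mm steel base plate, with a short pipe stub towards its +x. Origin: centre of the underside of the plate, on the bench; z up, the cup's axis. It does not move.
- housing_rim (a point): On the housing's axis at the rim, 80 mm above its origin. Two pairs of locking teeth stand on the rim at its +y and -y sides, 37 to 46 mm from the axis, up to 16 mm above the rim. Inside the rim, out of sight under the cap, two slots lie opposite each other; where they lie differs each time.
- cap: Grey plastic cap closing the housing; loose, 120 to 220 g, 76 mm tall in all. Origin: centre of its underside, z up along its axis. Plug 43 mm across, 20 mm high, then a disc 66 mm across from 20 to 28 mm, then two tabs. Seated, its origin is 60 mm above the housing's; at the start its axes agree with the housing's. It cannot turn while either tab is out.
- cap_lugs (a point): On the cap's axis, 11 mm up: two hidden lugs stick out here along its x, to 30 mm from the axis. The cap lifts only when they stand under the slots, 0.6 to 1.3 rad counter-clockwise of the start, different each time. A hard stop is felt as a rising moment; it lifts freely from the stop to 0.1 rad short of it. Over 45 N between cap and housing (also from pressing down while pinching) breaks it; pulled up earlier, it jams.
- cap_top (a point): On the cap's axis at the height of the tabs' tops, 76 mm above its origin. The tabs are upright paddles 20 mm wide, 4 mm thick, 28 to 76 mm above the cap's origin, square to its y axis; outer faces 60 mm apart when out, 40 mm when both are fully in. Below 35 mm a latch 8 mm wide sticks out of each, to 41 mm from the axis.
- tab_left (a joint): Spring tab on the cap's +y side, value in m that it is pressed in: 0 out (locked), 0.010 fully in; its latch is clear of the teeth from 0.006. It needs 3 N to start and 8 N fully in. It springs back when let go.
- tab_right (a joint): The same on the cap's -y side.
- tab_left_pad (a point): Where to press the +y tab: on its outer face, 62 mm above the cap's origin. Press both tabs equally: the pinch should be centred on the cap to 2 mm. Pinched without pressing it down, the cap turns with less than 0.1 N m of drag; at the stop the moment climbs at 8 to 13 N m per rad, and 0.3 N m is enough to be sure of it.
- tab_right_pad (a point): The same point on the outer face of the -y tab.
- tray: Fixed aluminium parts tray 240 x 190 x 25 mm, walls and floor 4 mm thick, origin at the centre of its underside. A divider across the middle of its x length makes two halves of 114 x 182 mm; the half towards its -x is empty, the other holds small parts.
- tray_empty (a point): Centre of the empty half's floor, top side (4 mm above the bench), axes as the tray's.
- screwdriver: Screwdriver lying on the bench between housing and tray; leave alone.
- jar: Screw jar 60 mm across, 75 mm high, to the far side; leave alone.
- meter: Black multimeter 150 x 75 x 34 mm; leave alone.
- fan_wheel: Black five-bladed fan wheel 140 mm across, lying flat; leave alone.
- plain_cap: Grey screw cap without tabs, 64 mm across, 34 mm high, off to the robot's right; leave alone.
- relay: Black relay box 60 x 50 x 47 mm, off to the robot's left; leave alone.
- seal: Flat rubber ring 42 mm across in the full half of the tray; leave alone.
- fitting: Brass fitting 30 mm across, 26 mm high, in the full half of the tray; leave alone.
Not all that is in view belongs to the job. What is shaped like the cap but orange, red or yellow is not meant.

How it is judged:
By the outcome, as a careful person would: the job done as asked, in the order asked, and still so for the second after the job is handed in, with the robot touching nothing.
It also fails if it takes over 64 s, if anything falls off the work surface, if the arm or the gripper's body presses on something with over 40 N, if the wrist force passes 120 N, or if a joint passes its speed limit or range.

ROBOT

A 7-joint arm with a two-finger parallel gripper is mounted at the origin on the work surface. World frame = base frame: x ahead of the robot, y to its left, z up, the work surface at z = 0. Lengths are in m, angles in degrees, forces in N, time in s.
With the tool pointing down it reaches from about 0.425 to 0.875 m from the base axis. Payload 4.7 kg.
Tool frame: the origin (TCP) lies at the very end of the fingers, on their centre line; the grasp point (between the pads) lies env.grip_point_offset behind it (env.grip_point_offset is the distance from the TCP to the grasp point, in m); z points along the fingers, y is the direction in which the jaws open and shut (so a half turn about z gives the same grasp; the last joint's range is limited). The gripper opens to 87 mm and grips with 3 to 60 N. Pads are 19 mm wide; open, the fingers measure 117 mm over their backs; the gripper's body (75 mm by 190 mm) begins 51 mm behind the grasp point.
Start: joints at [-64.223, 18.392, -4.016, 83.108, 1.295, 78.541, -3.26], TCP at [0.274, 0.589, 0.223] pointing down, gripper open.
Joint ranges: [-163.93, 163.93], [-17.29, 119.83], [-79.2, 71.16], [3.27, 140.29], [-89.18, 269.18], [5.43, 117.66], [-154.24, 154.24]. Speed limits (degrees/s): [147.25, 147.25, 180, 180, 180, 180, 180].

INTERFACE

Orientations are given as [roll, pitch, yaw] about the fixed x, y, z axes, in that order (R = Rz(yaw) Ry(pitch) Rx(roll)).
In Python, from cell import env gives the robot as it stands.
- The arm moves only by the tool send_rows, never from a script. Its argument "plan" is a list of rows, each a list of 7 numbers: the finger opening in mm, from 0 to 87, then the shift along the tool's x, y, z in mm, then the turn, a rotation vector about the tool's x, y, z in rad. A call has 1 to 12 rows; each row shifts and turns the commanded pose from where the row before left it, along the tool's axes as they then stand; what a row does not reach is not made up. A row lasts 1/10 s, in which the tool goes at most 50 mm and 8.59 degrees, less where a joint would pass 70% of its speed; a pose out of reach is approached as far as the arm can. A call is refused whole if a number of a shift passes 50 or a number of a turn 0.15, either way. A call with a gripper value outside its range is refused whole. The fingers move at their own pace and stop on an object; "grip_force" is the grip in N (left out, the last holds). Time passes only in rows, so rows that do not move let the fingers close. It gives the time, the measured TCP pose, the force and the opening at its end, in the units of the state.
- env.get_obs(): the state, without advancing time (a new reading comes with each control period).
- env.read_camera(name): name is "side" or "top"; returns the picture (480x640x3 uint8, red, green, blue); there is no depth.
- env.get_calibration(name): a dict with "fx", "fy", "cx", "cy" (pixels), "k1" (the pictures are not rectified: a ray, as slopes to the right and down, at radius r is drawn at 1 + k1 r^2 times it, then the intrinsics apply), "extrinsics" (4x4, takes a point from camera to world coordinates). Camera axes: x right, y down, z forward; pixel columns grow to the right and rows downward; lengths in m; the calibration is good to about 2 mm. A picture is of the moment at which its call begins. get_calibration takes no time and is no camera call.
- env.sign_off(): hands the job in, once; it reports no verdict.
Trained networks look in the newest picture that a camera, given by its name, has taken for a name from the list of things; names that differ only in an ending like _2 or _b are one class to them, and where a whole thing is asked for, a point or a joint stands for the part that bears it (a point fixed in the world has none). Each returns a list of dicts, best first, with "confidence" (0 to 1); they miss things now and then, are a little off and sometimes report something else, mostly with a low value. They report only what shows in the picture. A call takes as long as a camera call. They do not tell look-alikes from the thing itself.
- env.regions_of(camera, query): "region" (480x640 bool, what is visible of it) and "rect" ([left, top, right, bottom] in pixels, round what is visible of it).
The state is a dict: "time_s": time; "qpos": joint angles; "joint_velocities": joint speeds; "effort": joint torques, N m; "tool_pos": TCP position; "tool_rot": TCP orientation; "force": force on the tool from outside, world axes, zero at the start; "wrist_torque": the same for the moment, N m; "grip_width": finger opening in m.
Only numpy, scipy, OpenCV 4.12 (cv2) and the standard library are available. Lean on these libraries where they do the work, as an engineer would, in place of code of your own. Each camera call takes 0.05 s, during which the arm holds its last target. There are 200 camera calls.

## Working session

There is one attempt and no reset: what is moved stays moved. The work goes in short steps, Python scripts to look and compute and a tool call to move; the robot and the scene stay as the last step left them, time stands still between calls to the robot, and variables do not carry over. Pictures are saved under pics/ and viewed, about 8 in all and at most 12, crops included, and the job is handed in when it is done.

Besides the shell and the picture viewer there is one more tool, called after "Call:" as a command line: name --pt "numbers of a row" for each row, then --argument value for the rest. send_rows: Moves the arm, as the interface text tells. Its arguments: {"type":"object","properties":{"plan":{"type":"array"},"grip_force":{"type":"number"}},"required":["plan"]}

```bash
mkdir -p pics; ls; cat > h.py <<'E'
import numpy as np, cv2
from cell import env
from scipy.spatial.transform import Rotation as R
def cal(n):
    c=env.get_calibration(n); return c,np.array(c["extrinsics"])
def ray(n,u,v):
    c,T=cal(n); x=(u-c["cx"])/c["fx"]; y=(v-c["cy"])/c["fy"]
    rd=np.hypot(x,y); r=rd
    for _ in range(20): r=rd/(1+c["k1"]*r*r)
    s=r/rd if rd>0 else 1
    d=T[:3,:3]@np.array([x*s,y*s,1]); return T[:3,3],d
def at_z(n,u,v,z):
    o,d=ray(n,u,v); return o+d*(z-o[2])/d[2]
def proj(n,p):
    c,T=cal(n); q=T[:3,:3].T@(np.array(p)-T[:3,3]); x,y=q[:2]/q[2]; f=1+c["k1"]*(x*x+y*y)
    return np.array([c["fx"]*x*f+c["cx"],c["fy"]*y*f+c["cy"]])
def save(n,f):
    im=env.read_camera(n); cv2.imwrite("pics/"+f,im[:,:,::-1]); return im
E
python3 - <<'E'
from h import *
print(env.grip_point_offset); print(env.get_obs())
for n in("top","side"):
    save(n,n+"0.png"); c,T=cal(n); print(n,c["fx"],c["k1"],T.round(3).tolist())
    for q in("cap","housing","tray","tab_left","plain_cap"):
        for d in env.regions_of(n,q)[:3]:
            m=d["region"]; ys,xs=np.nonzero(m); print(q,round(d["confidence"],2),np.round(d["rect"],0),xs.mean().round(1),ys.mean().round(1),m.sum())
E
```

```text
pics
0.0187
{'time_s': 0.0, 'qpos': array([-64.22197438,  18.43873437,  -4.01567761,  83.17609979,
         1.29607096,  78.54019024,  -3.26034513]), 'joint_velocities': array([ 0.03038412, -0.07903761, -0.03871905, -0.08926361, -0.02253739,
        0.11079341, -0.07103754]), 'effort': array([ 2.05362194e-04, -4.91298294e+01, -4.04154276e-01, -3.12532425e+01,
       -6.41836273e-02,  4.36759565e-02,  1.65912284e-04]), 'tool_pos': array([0.27420963, 0.58871152, 0.22145473]), 'tool_rot': array([-1.79890280e+02,  6.79857013e-03,  1.55031764e+02]), 'force': array([-0.10185763, -0.62945237,  0.47237386]), 'wrist_torque': array([-0.05992554, -0.02578284,  0.01569835]), 'grip_width': 0.08730282465665845}
top 504.9478113652009 -0.0633677752849695 [[-0.009, -0.997, 0.081, 0.517], [-1.0, 0.009, -0.008, 0.022], [0.007, -0.081, -0.997, 1.478], [0.0, 0.0, 0.0, 1.0]]
cap 0.92 [283. 194. 311. 219.] 297.3 206.3 439
cap 0.9 [218. 162. 246. 186.] 232.5 173.9 396
cap 0.84 [184. 188. 209. 213.] 196.1 200.6 476
housing 0.64 [218. 224. 278. 280.] 247.0 249.5 1643
housing 0.3 [225. 237. 254. 257.] 242.0 247.0 437
tray 0.74 [356. 209. 420. 292.] 387.7 250.5 5186
tab_left 0.4 [221. 166. 226. 178.] 221.7 171.8 35
plain_cap 0.58 [450. 289. 474. 313.] 461.6 299.7 398
side 444.24949164755895 -0.08862283741590458 [[0.832, -0.397, 0.388, 0.209], [-0.555, -0.607, 0.568, -0.558], [0.01, -0.688, -0.726, 0.835], [0.0, 0.0, 0.0, 1.0]]
cap 0.9 [323. 163. 343. 200.] 328.9 181.3 435
cap 0.84 [206. 244. 234. 271.] 217.7 258.5 601
cap 0.82 [252. 183. 283. 214.] 266.9 199.3 502
housing 0.65 [233. 190. 307. 251.] 269.5 224.2 1916
tray 0.65 [292. 281. 435. 405.] 362.3 339.3 9202
tab_left 0.66 [328. 215. 335. 229.] 332.1 222.3 83
tab_left 0.47 [284. 154. 293. 169.] 288.1 159.4 89
plain_cap 0.75 [356. 442. 394. 480.] 372.1 461.5 1110
```

```bash
python3 - <<'E'
import cv2
a=cv2.imread("pics/top0.png")[130:330,160:490]; b=cv2.imread("pics/side0.png")[130:430,180:460]
a=cv2.resize(a,(800,485),interpolation=cv2.INTER_CUBIC); b=cv2.resize(b,(560,600),interpolation=cv2.INTER_CUBIC)
cv2.imwrite("pics/top0c.png",a); cv2.imwrite("pics/side0c.png",b)
E
```

```text
(no output)
```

View pics/top0c.png

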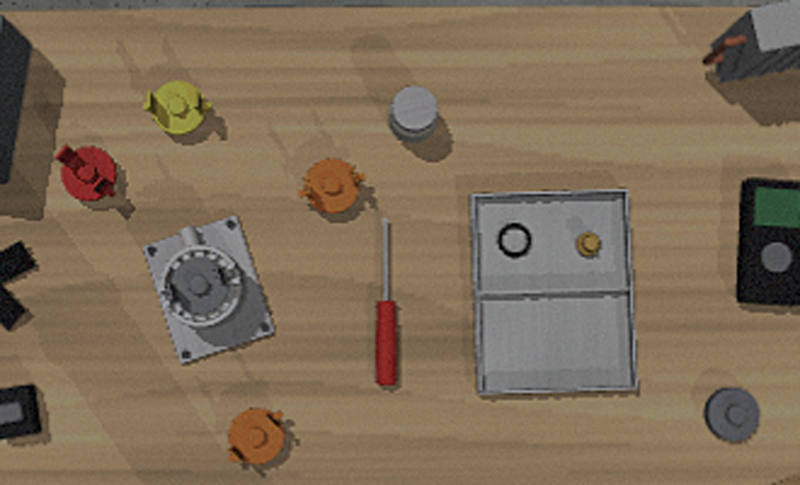

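View pics/side0c.png

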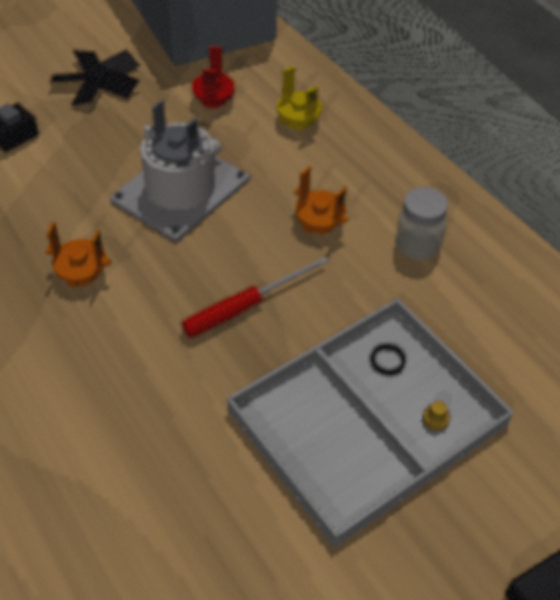

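The top view shows the real grey cap at about (243,247) on the plate, whose pipe points up in the image. The tray is at about (388,250) with its empty half at the bottom, and the orange, red and yellow look-alikes lie around it. The side view agrees. Next is a zoomed composite to click points for a pose fit.

```bash
python3 - <<'E'
from h import *
def avg(n): return np.mean([env.read_camera(n).astype(float) for _ in range(6)],0).astype(np.uint8)
t=avg("top"); s=avg("side"); cv2.imwrite("pics/tavg.png",t[:,:,::-1]); cv2.imwrite("pics/savg.png",s[:,:,::-1])
a=cv2.resize(t[215:285,212:279],None,fx=6,fy=6,interpolation=cv2.INTER_CUBIC)
b=cv2.resize(s[175:255,230:310],None,fx=5,fy=5,interpolation=cv2.INTER_CUBIC)
c=np.zeros((420,802,3),np.uint8); c[:420,:402]=a; c[:400,402:]=b
cv2.imwrite("pics/z1.png",c[:,:800,::-1])
E
```

```text
(no output)
```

View pics/z1.png

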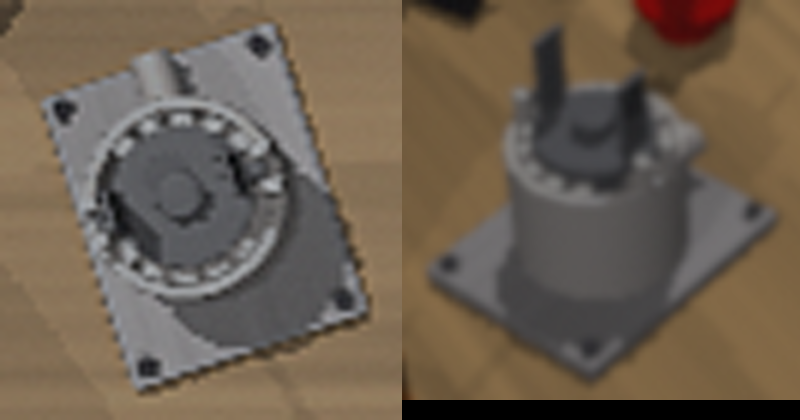

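The zoom shows the plate corners, the rim centred near (190,197) in the top crop, and the two tab tops at (547,31) and (632,78) in the side crop. I'll fit the pose from these.

```bash
cat > fit.py <<'E'
from h import *
from scipy.optimize import least_squares
def solve(obs,x0,free_cam=False):
    # obs: (cam,u,v,[local pts]) ; p=x,y,yaw
    def f(p):
        c,s=np.cos(p[2]),np.sin(p[2]); r=[]
        for n,u,v,l in obs:
            q=[p[0]+c*l[0]-s*l[1],p[1]+s*l[0]+c*l[1],l[2]]
            r+=list(proj(n,q)-[u,v])
        return r
    r=least_squares(f,x0,loss="soft_l1"); return r.x,np.array(f(r.x)).reshape(-1,2)
E
python3 - <<'E'
from fit import *
t=lambda X,Y:("top",212+(X+.5)/6-.5,215+(Y+.5)/6-.5)
s=lambda X,Y:("side",230+(X-402+.5)/5-.5,175+(Y+.5)/5-.5)
a,b=.075,.06
T=[(*t(44,103),(a,b,.01)),(*t(279,26),(a,-b,.01)),(*t(369,315),(-a,-b,.01)),(*t(140,391),(-a,b,.01)),(*t(190,197),(0,0,.08))]
S=[(*s(430,272),(-a,b,.01)),(*s(592,374),(-a,-b,.01)),(*s(776,215),(a,-b,.01)),(*s(547,31),(0,.028,.136)),(*s(632,78),(0,-.028,.136))]
p0=at_z("top",*T[4][1:3],.08); print("rim",p0)
x0=[p0[0],p0[1],.3]
for nm,o in(("top",T),("side",S),("both",T+S)):
    x,r=solve(o,x0); print(nm,x.round(4),np.degrees(x[2]).round(2)); print(r.round(2).tolist())
a,b,z=.12,.095,.025
k=800/330
q=lambda X,Y:("top",160+X/k,130+Y/k)
O=[(*q(470,193),(a,b,z)),(*q(629,188),(a,-b,z)),(*q(639,392),(-a,-b,z)),(*q(480,396),(-a,b,z))]
q=lambda X,Y:("side",180+X/2,130+Y/2)
O2=[(*q(228,402),(-a,b,z)),(*q(398,301),(a,b,z)),(*q(512,411),(a,-b,z)),(*q(335,543),(-a,-b,z))]
for o in(O,O2,O+O2):
    x,r=solve(o,[.5,-.18,0]); print("tray",x.round(4),r.round(1).tolist())
    print("empty",x[:2]-.06*np.array([np.cos(x[2]),np.sin(x[2])]))
E
```

```text
rim [0.5964695  0.20814005 0.08      ]
top [0.5953 0.2086 0.3121] 17.88
[[0.01, -0.47], [-0.11, -0.53], [0.78, 0.06], [-0.38, 0.46], [-0.16, 0.42]]
side [0.5953 0.2089 0.32  ] 18.34
[[-1.2, -0.6], [0.32, -0.13], [0.64, -0.36], [0.01, 0.74], [-0.09, 0.33]]
both [0.5953 0.2087 0.3149] 18.04
[[-0.07, -0.4], [-0.22, -0.57], [0.81, -0.02], [-0.32, 0.48], [-0.19, 0.41], [-1.17, -0.68], [0.18, -0.08], [0.74, -0.19], [0.11, 0.76], [-0.07, 0.41]]
tray [ 0.5876 -0.2044  0.0254] [[0.4, 0.5], [-0.1, 0.4], [-0.0, -0.9], [-0.3, -0.1]]
empty [ 0.52762217 -0.2058996 ]
tray [ 0.5861 -0.208   0.0265] [[-1.5, -0.2], [-0.7, -0.4], [1.1, 2.2], [0.6, -0.5]]
empty [ 0.52609629 -0.20957704]
tray [ 0.5871 -0.2059  0.0272] [[0.9, 0.7], [0.3, 0.5], [0.6, -0.8], [0.3, 0.1], [-1.6, -1.1], [-0.9, -1.2], [0.8, 1.2], [0.4, -1.6]]
empty [ 0.52711016 -0.20754613]
```

Call:
send_rows --pt "87 -38 -17 0 0 0 0" --pt "87 -38 -17 0 0 0 0" --pt "87 -38 -17 0 0 0 0" --pt "87 -38 -17 0 0 0 0" --pt "87 -38 -17 0 0 0 0" --pt "87 -38 -17 0 0 0 0" --pt "87 -38 -17 0 0 0 0" --pt "87 -38 -17 0 0 0 0" --pt "87 -38 -17 0 0 0 0" --pt "87 -38 -17 0 0 0 0" --pt "87 -38 -17 0 0 0 0" --pt "87 -38 -17 0 0 0 0" --grip_force 20

```text
time_s: 2.4
tool_pos: [0.6027, 0.2106, 0.2228]
tool_rot: [180.0, 0.0, 155.0]
force: [0.9, 0.7, -0.5]
grip_width: 0.0869
```

Call:
send_rows --pt "87 0 0 0 0 0 0.149" --pt "87 0 0 0 0 0 0.149" --pt "87 0 0 0 0 0 0.149" --pt "87 0 0 0 0 0 0.149" --pt "87 0 0 0 0 0 0.149" --pt "87 0 0 0 0 0 0.149" --pt "87 0 0 0 0 0 0.149" --pt "87 0 0 0 0 0 0.149" --pt "87 0 0 0 0 0 0.149" --pt "87 0 0 0 0 0 0.149" --pt "87 0 0 0 0 0 0.149" --pt "87 0 0 0 0 0 0"

```text
time_s: 3.6
tool_pos: [0.6017, 0.2119, 0.2226]
tool_rot: [180.0, -0.0, 61.1]
force: [0.7, -0.4, -0.4]
grip_width: 0.0873
```

Call:
send_rows --pt "87 0 0 0 0 0 0.1254" --pt "87 0 0 0 0 0 0.1254" --pt "87 0 0 0 0 0 0.1254" --pt "87 0 0 0 0 0 0.1254" --pt "87 0 0 0 0 0 0.1254" --pt "87 0 0 0 0 0 0.1254" --pt "87 -7 1 20 0 0 0" --pt "87 0 0 20 0 0 0" --pt "87 0 0 20 0 0 0" --pt "87 0 0 12 0 0 0" --pt "87 0 0 0 0 0 0" --pt "87 0 0 0 0 0 0"

```text
time_s: 4.8
tool_pos: [0.5957, 0.2088, 0.1511]
tool_rot: [180.0, -0.0, 18.1]
force: [1.6, -0.1, 0.1]
grip_width: 0.0875
```

```bash
python3 - <<'E'
from h import *
o=env.get_obs(); print(o["tool_pos"],o["tool_rot"],o["qpos"].round(1),o["wrist_torque"],o["force"])
t=save("top","t2.png"); s=save("side","s2.png")
a=cv2.resize(t[205:295,200:290],(400,400),interpolation=cv2.INTER_CUBIC)
b=cv2.resize(s[145:235,225:315],(400,400),interpolation=cv2.INTER_CUBIC)
cv2.imwrite("pics/z2.png",np.hstack([a,b])[:,:,::-1])
E
```

```text
[0.59569208 0.20879248 0.15109915] [ 1.79996878e+02 -3.48844213e-02  1.80828070e+01] [-45.9  20.   30.1  92.3 -10.5  70.5 -85.7] [-0.00024473  0.14703187  0.00682476] [ 1.59513991 -0.06515041  0.1002829 ]
```

View pics/z2.png

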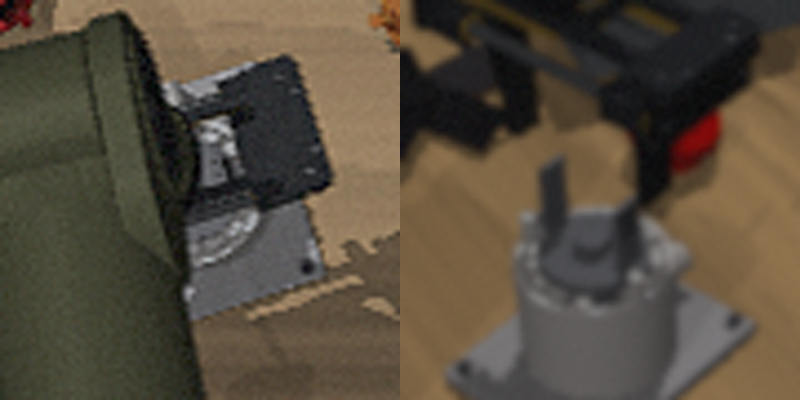

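The side view shows the fingers above and on either side of the tabs, right finger at about (655,170) in the crop. The pose agrees, so I go down.

Call:
send_rows --pt "87 0 0 12 0 0 0" --pt "87 0 0 12 0 0 0" --pt "87 0 0 12 0 0 0" --pt "87 0 0 10 0 0 0" --pt "87 0 0 0 0 0 0" --pt "64 0 0 0 0 0 0" --pt "64 0 0 0 0 0 0" --pt "64 0 0 0 0 0 0" --pt "64 0 0 0 0 0 0" --pt "64 0 0 0 0 0 0" --grip_force 10

```text
time_s: 5.9
tool_pos: [0.5955, 0.2088, 0.1049]
tool_rot: [-180.0, -0.0, 18.0]
force: [0.2, -0.6, 0.7]
grip_width: 0.0649
```

```bash
cat > st.py <<'E'
from h import *
o=env.get_obs(); r=R.from_euler("xyz",o["tool_rot"],degrees=True)
print("t",o["time_s"],"pos",o["tool_pos"].round(4),"rot",o["tool_rot"].round(2),"w",o["grip_width"].round(4))
print("F tool",r.inv().apply(o["force"]).round(2),"M",o["wrist_torque"].round(3),"q7",o["qpos"].round(1))
E
python3 st.py
```

```text
Traceback (most recent call last):
  File "st.py", line 3, in <module>
    print("t",o["time_s"],"pos",o["tool_pos"].round(4),"rot",o["tool_rot"].round(2),"w",o["grip_width"].round(4))
                                                                                        ^^^^^^^^^^^^^^^^^^^^^
AttributeError: 'float' object has no attribute 'round'
```

Call:
send_rows --pt "59 0 0 1.5 0 0 0" --pt "59 0 0 0 0 0 0" --pt "59 0 0 0 0 0 0" --pt "59 0 0 0 0 0 0"

```text
time_s: 6.3
tool_pos: [0.5953, 0.2092, 0.1032]
tool_rot: [-180.0, -0.0, 18.0]
force: [-0.5, 0.9, 0.1]
grip_width: 0.0592
```

```bash
sed -i 's/o\["grip_width"\].round(4)/round(o["grip_width"],4)/' st.py; python3 st.py
```

```text
t 6.3 pos [0.5953 0.2092 0.1032] rot [-1.7997e+02 -2.0000e-02  1.8040e+01] w 0.0592
F tool [-0.15 -1.01 -0.09] M [0.35 0.25 0.02] q7 [-45.3  22.4  29.4  95.1 -11.9  65.6 -84.7]
```

Call:
send_rows --pt "52 0 0 0 0 0 0" --pt "52 0 0 0 0 0 0" --pt "52 0 0 0 0 0 0" --pt "52 0 0 0 0 0 0" --grip_force 15

```text
time_s: 6.7
tool_pos: [0.5955, 0.2086, 0.1032]
tool_rot: [180.0, -0.0, 18.0]
force: [0.2, 0.8, 1.7]
grip_width: 0.0523
```

```bash
python3 st.py;python3 st.py
```

```text
t 6.7 pos [0.5955 0.2086 0.1032] rot [ 1.800e+02 -2.000e-02  1.801e+01] w 0.0523
F tool [ 0.47 -0.69 -1.68] M [0.283 0.141 0.001] q7 [-45.3  22.4  29.5  95.1 -11.9  65.6 -84.7]
t 6.7 pos [0.5955 0.2086 0.1032] rot [ 1.800e+02 -2.000e-02  1.801e+01] w 0.0523
F tool [ 0.47 -0.69 -1.68] M [0.283 0.141 0.001] q7 [-45.3  22.4  29.5  95.1 -11.9  65.6 -84.7]
```

Call:
send_rows --pt "38 0 0 0 0 0 0" --pt "38 0 0 0 0 0 0" --pt "38 0 0 0 0 0 0" --pt "38 0 0 0 0 0 0" --pt "38 0 0 0 0 0 0" --grip_force 20

```text
time_s: 7.2
tool_pos: [0.5952, 0.2095, 0.1034]
tool_rot: [-179.9, -0.0, 18.0]
force: [-1.2, 2.2, 4.1]
grip_width: 0.0386
```

```bash
python3 st.py
```

```text
t 7.2 pos [0.5952 0.2095 0.1034] rot [-1.7994e+02 -2.0000e-02  1.8040e+01] w 0.0386
F tool [-0.41 -2.5  -4.07] M [ 0.565  0.464 -0.049] q7 [-45.3  22.4  29.4  95.1 -11.9  65.6 -84.8]
```

Call:
send_rows --pt "38 0 0 -0.3 0 0 0" --pt "38 0 0 0 0 0 -0.03" --pt "38 0 0 0 0 0 -0.05" --pt "38 0 0 0 0 0 -0.05"

```text
time_s: 7.6
tool_pos: [0.5949, 0.2091, 0.1035]
tool_rot: [-180.0, 0.0, 25.7]
force: [-2.0, 2.5, 3.6]
grip_width: 0.0386
```

```bash
python3 st.py
```

```text
t 7.6 pos [0.5949 0.2091 0.1035] rot [-1.7995e+02  3.0000e-02  2.5660e+01] w 0.0386
F tool [-0.7  -3.16 -3.55] M [ 0.583  0.616 -0.105] q7 [-44.3  22.2  28.1  95.1 -11.3  65.6 -77.6]
```

Call:
send_rows --pt "38 0 0 0 0 0 -0.06" --pt "38 0 0 0 0 0 -0.06" --pt "38 0 0 0 0 0 -0.06" --pt "38 0 0 0 0 0 -0.06" --pt "38 0 0 0 0 0 -0.06" --pt "38 0 0 0 0 0 -0.06"

```text
time_s: 8.2
tool_pos: [0.5951, 0.2088, 0.1035]
tool_rot: [-180.0, 0.0, 46.3]
force: [-1.8, 2.1, 2.9]
grip_width: 0.0384
```

```bash
python3 st.py
```

```text
t 8.2 pos [0.5951 0.2088 0.1035] rot [-1.7997e+02  1.0000e-02  4.6290e+01] w 0.0384
F tool [ 0.31 -2.77 -2.94] M [ 0.583  0.472 -0.061] q7 [-41.5  21.7  24.6  95.   -9.8  65.4 -58.1]
```

Call:
send_rows --pt "38 0 0 0 0 0 -0.025" --pt "38 0 0 0 0 0 -0.025" --pt "38 0 0 0 0 0 -0.02" --pt "38 0 0 0 0 0 0"

```text
time_s: 8.6
tool_pos: [0.5952, 0.2088, 0.1034]
tool_rot: [-180.0, 0.0, 50.1]
force: [-1.6, 2.6, 4.8]
grip_width: 0.0384
```

```bash
python3 st.py
```

```text
t 8.6 pos [0.5952 0.2088 0.1034] rot [-179.98    0.     50.13] w 0.0384
F tool [ 1.   -2.92 -4.77] M [ 0.516  0.748 -0.082] q7 [-41.   21.6  23.9  95.   -9.5  65.4 -54.5]
```

Call:
send_rows --pt "38 0 0 0 0 0 -0.025" --pt "38 0 0 0 0 0 -0.025" --pt "38 0 0 0 0 0 -0.02" --pt "38 0 0 0 0 0 0"

```text
time_s: 9.0
tool_pos: [0.5953, 0.2087, 0.1034]
tool_rot: [-180.0, -0.0, 54.2]
force: [-2.2, 2.8, 5.0]
grip_width: 0.0385
```

```bash
python3 st.py
```

```text
t 9.0 pos [0.5953 0.2087 0.1034] rot [-179.99   -0.     54.17] w 0.0385
F tool [ 1.03 -3.42 -5.01] M [ 0.503  0.669 -0.062] q7 [-40.5  21.6  23.3  95.   -9.2  65.4 -50.6]
```

Call:
send_rows --pt "38 0 0 0 0 0 -0.025" --pt "38 0 0 0 0 0 -0.025" --pt "38 0 0 0 0 0 -0.02" --pt "38 0 0 0 0 0 0"

```text
time_s: 9.4
tool_pos: [0.5953, 0.2087, 0.1035]
tool_rot: [-180.0, -0.0, 58.2]
force: [-2.3, 3.2, 5.5]
grip_width: 0.0385
```

```bash
python3 st.py
```

```text
t 9.4 pos [0.5953 0.2087 0.1035] rot [-1.800e+02 -1.000e-02  5.815e+01] w 0.0385
F tool [ 1.49 -3.65 -5.47] M [ 0.468  0.721 -0.123] q7 [-39.9  21.5  22.6  94.9  -8.9  65.3 -46.9]
```

Call:
send_rows --pt "38 0 0 -0.2 0 0 -0.025" --pt "38 0 0 0 0 0 -0.025" --pt "38 0 0 0 0 0 -0.02" --pt "38 0 0 0 0 0 0"

```text
time_s: 9.8
tool_pos: [0.5954, 0.2087, 0.1035]
tool_rot: [180.0, -0.0, 62.2]
force: [-2.5, 2.8, 3.8]
grip_width: 0.0386
```

```bash
python3 st.py
```

```text
t 9.8 pos [0.5954 0.2087 0.1035] rot [179.99  -0.    62.18] w 0.0386
F tool [ 1.31 -3.57 -3.8 ] M [ 0.53   0.481 -0.056] q7 [-39.4  21.4  21.9  94.9  -8.6  65.3 -43.1]
```

Call:
send_rows --pt "38 0 0 0 0 0 -0.025" --pt "38 0 0 0 0 0 -0.025" --pt "38 0 0 0 0 0 -0.02" --pt "38 0 0 0 0 0 0"

```text
time_s: 10.2
tool_pos: [0.5954, 0.2086, 0.1035]
tool_rot: [180.0, 0.0, 66.2]
force: [-1.7, 3.5, 3.1]
grip_width: 0.0384
```

```bash
python3 st.py
```

```text
t 10.2 pos [0.5954 0.2086 0.1035] rot [179.99   0.    66.19] w 0.0384
F tool [ 2.54 -2.94 -3.15] M [ 0.499  0.455 -0.074] q7 [-38.9  21.4  21.3  94.9  -8.4  65.3 -39.2]
```

Call:
send_rows --pt "38 0 0 0 0 0 -0.025" --pt "38 0 0 0 0 0 -0.025" --pt "38 0 0 0 0 0 -0.02" --pt "38 0 0 0 0 0 0"

```text
time_s: 10.6
tool_pos: [0.5954, 0.2086, 0.1035]
tool_rot: [180.0, 0.0, 70.2]
force: [-0.5, 2.9, 0.5]
grip_width: 0.0385
```

```bash
python3 st.py
```

```text
t 10.6 pos [0.5954 0.2086 0.1035] rot [179.99   0.    70.2 ] w 0.0385
F tool [ 2.55 -1.45 -0.52] M [ 0.472  0.241 -0.041] q7 [-38.4  21.3  20.6  94.9  -8.1  65.3 -35.4]
```

Call:
send_rows --pt "38 0 0 0 0 0 -0.025" --pt "38 0 0 0 0 0 -0.025" --pt "38 0 0 0 0 0 -0.02" --pt "38 0 0 0 0 0 0"

```text
time_s: 11.0
tool_pos: [0.5954, 0.2086, 0.1035]
tool_rot: [180.0, 0.0, 74.2]
force: [-0.0, 1.6, 1.1]
grip_width: 0.0382
```

```bash
python3 st.py
```

```text
t 11.0 pos [0.5954 0.2086 0.1035] rot [179.99   0.    74.21] w 0.0382
F tool [ 1.52 -0.48 -1.08] M [ 0.421  0.083 -0.031] q7 [-37.8  21.3  20.   94.9  -7.8  65.3 -31.6]
```

Call:
send_rows --pt "38 0 0 0 0 0 -0.025" --pt "38 0 0 0 0 0 -0.025" --pt "38 0 0 0 0 0 -0.02" --pt "38 0 0 0 0 0 0"

```text
time_s: 11.4
tool_pos: [0.5953, 0.2087, 0.1035]
tool_rot: [180.0, -0.0, 78.2]
force: [-0.0, 3.2, 1.2]
grip_width: 0.0381
```

```bash
python3 st.py
```

```text
t 11.4 pos [0.5953 0.2087 0.1035] rot [180.    -0.    78.22] w 0.0381
F tool [ 3.17 -0.71 -1.23] M [ 0.42   0.058 -0.017] q7 [-37.3  21.2  19.3  94.8  -7.6  65.3 -27.8]
```

Call:
send_rows --pt "38 0 0 0 0 0 -0.025" --pt "38 0 0 0 0 0 -0.025" --pt "38 0 0 0 0 0 -0.02" --pt "38 0 0 0 0 0 0"

```text
time_s: 11.8
tool_pos: [0.5956, 0.2086, 0.1035]
tool_rot: [180.0, -0.0, 82.2]
force: [1.0, 3.3, -0.6]
grip_width: 0.0382
```

```bash
python3 st.py
```

```text
t 11.8 pos [0.5956 0.2086 0.1035] rot [179.97  -0.    82.21] w 0.0382
F tool [3.44 0.58 0.64] M [ 0.434 -0.064 -0.129] q7 [-36.8  21.1  18.7  94.8  -7.3  65.2 -24. ]
```

Call:
send_rows --pt "38 0 0 0.1 0 0 -0.025" --pt "38 0 0 0 0 0 -0.025" --pt "38 0 0 0 0 0 0"

```text
time_s: 12.1
tool_pos: [0.5956, 0.2086, 0.1035]
tool_rot: [180.0, -0.0, 85.0]
force: [1.4, 3.2, -0.9]
grip_width: 0.0382
```

```bash
python3 st.py
```

```text
t 12.1 pos [0.5956 0.2086 0.1035] rot [ 1.7998e+02 -2.0000e-02  8.5020e+01] w 0.0382
F tool [3.27 1.17 0.88] M [ 0.433 -0.193 -0.762] q7 [-36.4  21.1  18.2  94.8  -7.1  65.2 -21.3]
```

The stop is felt: the moment climbed to 0.76 N m at 1.17 rad. I back off to just short of it, then lift.

Call:
send_rows --pt "38 0 0 0 0 0 0.04" --pt "38 0 0 0 0 0 0.04" --pt "38 0 0 0 0 0 0.015" --pt "38 0 0 0 0 0 0"

```text
time_s: 12.5
tool_pos: [0.5956, 0.2086, 0.1035]
tool_rot: [180.0, 0.0, 79.7]
force: [1.5, 2.8, -1.0]
grip_width: 0.0382
```

```bash
python3 st.py
```

```text
t 12.5 pos [0.5956 0.2086 0.1035] rot [1.7997e+02 1.0000e-02 7.9660e+01] w 0.0382
F tool [3.01 1.02 0.97] M [ 0.258 -0.296 -0.004] q7 [-37.2  21.2  19.1  94.8  -7.5  65.2 -26.5]
```

Call:
send_rows --pt "38 0 0 -0.5 0 0 0" --pt "38 0 0 -0.5 0 0 0" --pt "38 0 0 -0.5 0 0 0" --pt "38 0 0 0 0 0 0"

```text
time_s: 12.9
tool_pos: [0.5952, 0.2087, 0.1048]
tool_rot: [-180.0, 0.0, 79.6]
force: [1.3, 0.9, -3.4]
grip_width: 0.0386
```

```bash
python3 st.py
```

```text
t 12.9 pos [0.5952 0.2087 0.1048] rot [-1.7998e+02  1.0000e-02  7.9620e+01] w 0.0386
F tool [1.08 1.08 3.41] M [ 0.356 -0.443  0.003] q7 [-37.2  21.1  19.1  94.8  -7.4  65.4 -26.5]
```

Call:
send_rows --pt "38 0 0 -1 0 0 0" --pt "38 0 0 -1 0 0 0" --pt "38 0 0 0 0 0 0"

```text
time_s: 13.2
tool_pos: [0.5951, 0.2088, 0.1071]
tool_rot: [-180.0, -0.0, 79.6]
force: [1.7, 1.7, -2.2]
grip_width: 0.0382
```

```bash
python3 st.py
```

```text
t 13.2 pos [0.5951 0.2088 0.1071] rot [-179.98   -0.     79.61] w 0.0382
F tool [1.97 1.36 2.16] M [ 0.4   -0.245  0.048] q7 [-37.2  21.   19.1  94.6  -7.4  65.6 -26.6]
```

Weight only (about 2 N), so it comes free. I lift it straight out.

Call:
send_rows --pt "38 0 0 -3 0 0 0" --pt "38 0 0 -5 0 0 0" --pt "38 0 0 -6 0 0 0" --pt "38 0 0 -8 0 0 0" --pt "38 0 0 -12 0 0 0" --pt "38 0 0 -20 0 0 0" --pt "38 0 0 -20 0 0 0" --pt "38 0 0 -20 0 0 0" --pt "38 0 0 -10 0 0 0" --pt "38 0 0 0 0 0 0"

```text
time_s: 14.2
tool_pos: [0.5963, 0.2086, 0.2133]
tool_rot: [179.8, -0.1, 79.6]
force: [0.5, -0.3, -2.4]
grip_width: 0.0384
```

```bash
python3 st.py; python3 - <<'E'
from h import *
t=save("top","t3.png"); s=save("side","s3.png")
a=cv2.resize(t[180:320,200:340],(400,400),interpolation=cv2.INTER_CUBIC)
b=cv2.resize(s[80:260,190:370],(400,400),interpolation=cv2.INTER_CUBIC)
cv2.imwrite("pics/z3.png",np.hstack([a,b])[:,:,::-1])
E
```

```text
t 14.2 pos [0.5963 0.2086 0.2133] rot [ 1.7983e+02 -1.1000e-01  7.9580e+01] w 0.0384
F tool [-0.17  0.52  2.43] M [-0.048  0.054  0.002] q7 [-37.8  16.6  19.9  87.6  -5.7  76.6 -27.8]
```

View pics/z3.png

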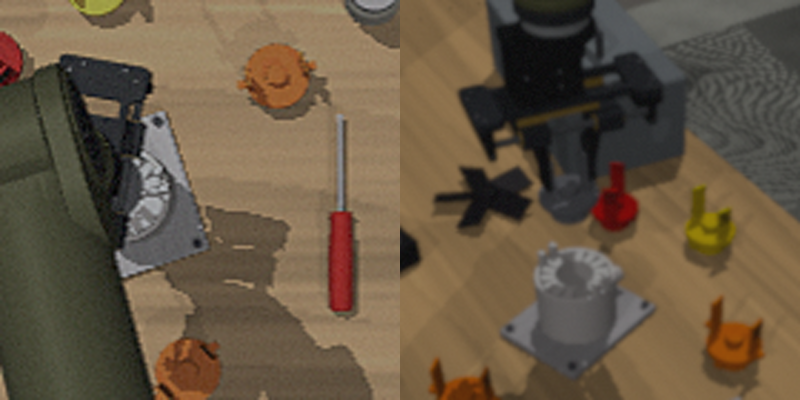

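The picture shows the cap hanging straight in the gripper, clear of the open housing (side crop about (567,195)), with everything else in place. I carry it to the tray.

Call:
send_rows --pt "38 -15 0 0 0 0 0" --pt "38 -30 1 0 0 0 0" --pt "38 -40 1 0 0 0 0" --pt "38 -45 1 0 0 0 0" --pt "38 -45 1 0 0 0 0" --pt "38 -45 1 0 0 0 0" --pt "38 -45 1 0 0 0 0" --pt "38 -45 1 0 0 0 0" --pt "38 -40 0 0 0 0 0" --pt "38 -35 0 0 0 0 0" --pt "38 -25 0 0 0 0 0" --pt "38 -11 0 0 0 0 0"

```text
time_s: 15.5
tool_pos: [0.5236, -0.2108, 0.2102]
tool_rot: [-179.9, 0.1, 79.3]
force: [1.1, 0.7, -1.7]
grip_width: 0.0384
```

Call:
send_rows --pt "38 0 0 20 0 0 0" --pt "38 0 0 30 0 0 0" --pt "38 0 0 30 0 0 0" --pt "38 0 0 30 0 0 0" --pt "38 0 0 20 0 0 0" --pt "38 0 0 10 0 0 0" --pt "38 0 0 5 0 0 0" --pt "38 0 0 0 0 0 0" --pt "38 0 0 0 0 0 0"

```text
time_s: 16.4
tool_pos: [0.5271, -0.2068, 0.067]
tool_rot: [179.9, -0.0, 79.6]
force: [1.0, 0.8, -2.3]
grip_width: 0.0389
```

```bash
python3 st.py; python3 - <<'E'
from h import *
t=save("top","t4.png"); s=save("side","s4.png")
a=cv2.resize(t[190:310,330:450],(400,400),interpolation=cv2.INTER_CUBIC)
b=cv2.resize(s[260:420,280:440],(400,400),interpolation=cv2.INTER_CUBIC)
cv2.imwrite("pics/z4.png",np.hstack([a,b])[:,:,::-1])
E
```

```text
t 16.4 pos [ 0.5271 -0.2068  0.067 ] rot [ 1.799e+02 -1.000e-02  7.962e+01] w 0.0389
F tool [0.95 0.79 2.29] M [-0.067  0.016 -0.008] q7 [-10.6  17.5  34.1 106.5 -11.3  59.2  17.7]
```

View pics/z4.png

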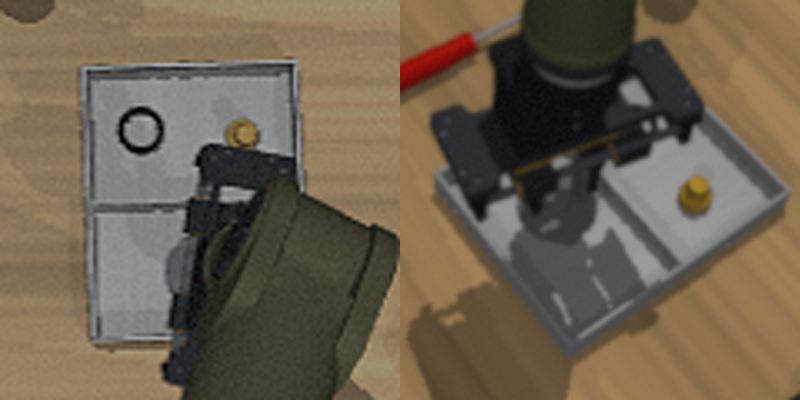

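The cap hangs over the middle of the empty half (side crop about (555,205)), clear of the divider. I lower it slowly.

Call:
send_rows --pt "38 0 0 6 0 0 0" --pt "38 0 0 5 0 0 0" --pt "38 0 0 3 0 0 0" --pt "38 0 0 2 0 0 0" --pt "38 0 0 1 0 0 0" --pt "38 0 0 0.5 0 0 0" --pt "38 0 0 0 0 0 0" --pt "38 0 0 0 0 0 0"

```text
time_s: 17.3
tool_pos: [0.5264, -0.2067, 0.0486]
tool_rot: [180.0, -0.0, 79.6]
force: [-0.0, -0.2, -2.8]
grip_width: 0.0387
```

Call:
send_rows --pt "38 0 0 0.5 0 0 0" --pt "38 0 0 0.5 0 0 0" --pt "38 0 0 0 0 0 0"

```text
time_s: 17.6
tool_pos: [0.5264, -0.2066, 0.0475]
tool_rot: [180.0, -0.0, 79.6]
force: [0.7, -0.4, -1.8]
grip_width: 0.0384
```

Call:
send_rows --pt "38 0 0 0.4 0 0 0" --pt "38 0 0 0 0 0 0" --pt "38 0 0 0 0 0 0"

```text
time_s: 17.9
tool_pos: [0.5264, -0.2067, 0.0475]
tool_rot: [180.0, -0.0, 79.6]
force: [-2.4, 1.3, 2.6]
grip_width: 0.0382
```

Call:
send_rows --pt "38 0 0 0.2 0 0 0" --pt "38 0 0 0 0 0 0" --pt "38 0 0 0 0 0 0"

```text
time_s: 18.2
tool_pos: [0.5264, -0.2067, 0.0475]
tool_rot: [180.0, -0.0, 79.6]
force: [-2.3, 0.9, 4.7]
grip_width: 0.0382
```

Contact is felt. I release gradually, then back off upwards.

Call:
send_rows --pt "45 0 0 0 0 0 0" --pt "50 0 0 0 0 0 0" --pt "55 0 0 0 0 0 0" --pt "60 0 0 0 0 0 0" --pt "66 0 0 0 0 0 0" --pt "80 0 0 0 0 0 0" --pt "80 0 0 0 0 0 0" --pt "80 0 0 0 0 0 0" --pt "80 0 0 0 0 0 0" --pt "80 0 0 0 0 0 0"

```text
time_s: 19.2
tool_pos: [0.5262, -0.2067, 0.0467]
tool_rot: [-180.0, 0.0, 79.6]
force: [0.6, -0.4, -0.4]
grip_width: 0.0795
```

Call:
send_rows --pt "80 0 0 -5 0 0 0" --pt "80 0 0 -15 0 0 0" --pt "80 0 0 -25 0 0 0" --pt "80 0 0 -35 0 0 0" --pt "80 0 0 -40 0 0 0" --pt "80 0 0 -40 0 0 0" --pt "80 40 0 0 0 0 0" --pt "80 45 0 0 0 0 0" --pt "80 45 0 0 0 0 0" --pt "80 45 0 0 0 0 0" --pt "80 25 0 0 0 0 0" --pt "80 0 0 0 0 0 0"

```text
time_s: 20.4
tool_pos: [0.563, -0.0042, 0.208]
tool_rot: [179.9, -0.1, 80.1]
force: [0.0, -0.4, 0.2]
grip_width: 0.0801
```

```bash
python3 st.py; python3 - <<'E'
from h import *
t=save("top","t5.png"); s=save("side","s5.png")
a=cv2.resize(t[160:320,290:450],(400,400),interpolation=cv2.INTER_CUBIC)
b=cv2.resize(s[180:420,210:450],(400,400),interpolation=cv2.INTER_CUBIC)
cv2.imwrite("pics/z5.png",np.hstack([a,b])[:,:,::-1])
E
```

```text
t 20.4 pos [ 0.563  -0.0042  0.208 ] rot [ 1.7995e+02 -1.3000e-01  8.0060e+01] w 0.0801
F tool [-0.36  0.1  -0.24] M [-0.074  0.085  0.014] q7 [-26.8   8.4  27.2  98.   -4.1  74.5  -8.6]
```

View pics/z5.png

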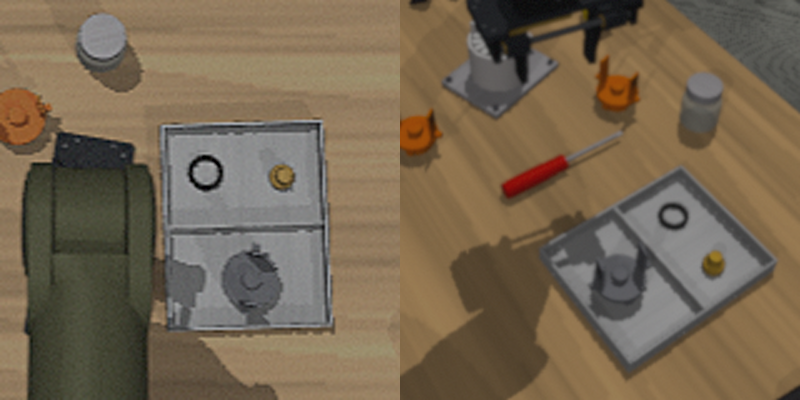

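The cap stands upright in the empty half (top crop about (252,282)). The seal, fitting, screwdriver and jar have not moved, and the gripper is clear.

```bash
python3 -c "
from cell import env
print(env.sign_off())"
```

```text
the job is handed in; nothing more can be done
None
```

The cap is off the filter housing and stands upright in the empty half of the parts tray; I handed the job in at about 20 s of the 64 s allowed.

- **Pinch and turn:** I found the housing in both cameras and pinched the two tabs with about 20 N. I turned the cap counter-clockwise until the moment jumped from about 0.1 to 0.76 N m, roughly 1.1 rad from the start. That is above the 0.3 N m needed to be sure of the stop, because the last step carried on past it. The jump came within a 0.05 rad step, and backing off about 0.09 rad took the moment back to zero.
- **Lift and placing:** The lift pulled at most about 3.4 N, then settled to roughly the cap's weight. I lowered it until the tray pushed back with under 5 N and opened the fingers gradually.
- **Last checks:** The final pictures show the cap upright with both tabs out. The seal, fitting, screwdriver and jar look unmoved, and the gripper is clear with no contact force. The meter, fan wheel, relay and plain cap were outside those last crops, so I did not check them again. No check failed or disagreed.

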